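# Roll the resin blank up the gutter to its stop

### The arm

A 6-joint arm with a two-finger parallel gripper is mounted at the origin on the work surface. World frame = base frame: x ahead of the robot, y to its left, z up, the work surface at z = 0. Lengths are in m, angles in rad, forces in N, time in s.
With the tool pointing down it reaches from about 0.325 to 0.775 m from the base axis. Payload 5.5 kg.
Tool frame: the origin (TCP) lies midway between the tips of the shut fingers; the grasp point (between the pads) lies 19 mm behind it; z points along the fingers, y is the direction in which the jaws open and shut (so a half turn about z gives the same grasp; the last joint's range is limited). The gripper opens to 85 mm and grips with 20 to 120 N. Pads are 22 mm wide; open, the fingers measure 114 mm over their backs; the gripper's body (76 mm by 85 mm) begins 54 mm behind the grasp point. The pads swing forward as they close: fully open they stand 13 mm farther back than shut.
Start: joints at [1.134, 0.091, 1.231, -0, 1.82, -0.057], TCP at [0.222, 0.557, 0.231] pointing down, gripper open.
Joint ranges: [-2.87, 2.87], [-0.86, 2.18], [0.17, 2.46], [-1.51, 4.65], [0.06, 2.69], [-2.65, 2.65]. Speed limits (rad/s): [2.57, 2.57, 3.01, 3.14, 3.14, 3.14].

### API

Orientations are given as a unit quaternion [x, y, z, w].
In Python, from plant import robot, claw, snapshot, recognise, landmark_of gives the robot as it stands. Calls block until the motion is done:
- robot.move_pose(position, orientation): joint-space move of the TCP to a pose.
- robot.move_l(position, rot=None, max_speed=0.15): straight line of the TCP; rot=None keeps the orientation; max_speed is the mean speed in m/s.
- robot.move_j(angles): joint-space move.
- claw.move_gripper(opening, f_grip=None): finger opening in m; f_grip is the grip in N (None keeps the last); returns when the fingers have stopped.
- robot.dwell(seconds).
- robot.inverse_kinematics(position, orientation): joint angles nearest the present ones, or None.
- robot.get_obs(): the state.
- snapshot(name): name is "scene" or "top" or "wrist"; returns a dict with "frame" (384x512x3 uint8, red, green, blue), "K" (3x3 intrinsics, pixels), "R" (3x3) and "t" (3): a world point X has camera coordinates R X + t. Camera axes: x right, y down, z forward; pixel columns grow to the right and rows downward; lengths in m; the calibration is good to about 2 mm. The wrist camera is an equidistant fisheye: a pixel r from the principal point sees the ray r / f radians off the axis. A picture is of the moment at which its call begins. There is no depth.
A pose or a line that the arm cannot do raises robot.PlanningError and nothing moves.
- robot.job_done(): hands the job in, once; it reports no verdict.
Trained networks look in a picture, given as the dict that the camera call returned (one of the last four; its "shot" number tells which), for a name from the list of things; names that differ only in an ending like _2 or _b are one class to them, and where a whole thing is asked for, a point or a joint stands for the part that bears it (a point fixed in the world has none). Each returns a list of dicts, best first, with "confidence" (0 to 1); they miss things now and then, are a little off and sometimes report something else, mostly with a low value. They report only what shows in the picture. A call takes as long as a camera call. They do not tell look-alikes from the thing itself.
- recognise(picture, thing): "at" ([row, column] in pixels, amid what is visible of it).
- landmark_of(picture, thing): "at" ([row, column] in pixels: a listed point, or the origin of a listed thing).
The state is a dict: "time": time; "joint_positions": joint angles; "qd": joint speeds; "tau": joint torques, N m; "position": TCP position; "eef_rot": TCP orientation; "contact_force": force on the tool from outside, world axes, zero at the start; "moment": the same for the moment, N m; "opening": finger opening in m.
Only numpy, scipy, OpenCV 4.12 (cv2) and the standard library are available. Lean on these libraries where they do the work, as an engineer would, in place of code of your own. Each camera call takes 0.05 s, during which the arm holds its last target.

### The job

With the fingers, push the teal resin blank up the sloped wooden gutter, over the crest and into the dip at the top, so that it lies at rest against the red end stop and cannot roll back. Only push it: never lift it off the gutter's floor, and touch it with nothing but the fingers. Leave the other things on the bench where they are.

Things in the scene. Friction and masses are not known exactly. Their poses are not given: they have to be found in the camera images.
- gutter: Fixed wooden gutter on a plywood base 150 x 400 mm, turned at random. Origin: at bench level under the base's centre; x across, y along it and uphill, z up. Channel 92 mm wide; walls 10 mm thick, 22 mm above its floor. Floor rises at 7 degrees from z = 45 mm at the low end's lip (inner face y = -170 mm) to a crest at y = 80, z = 76 mm, then dips at 10 degrees to z = 61 mm at the red stop.
- ramp: The rising floor of the gutter, fixed. Origin: on the floor's surface at the inner face of the low lip (10 mm thick, 14 mm high), mid-width; y runs uphill along the slope (252 mm to the crest), z is square to the floor, x across. The blank's centre lies 36 mm above this surface while it rolls on it.
- seat (a point): Where the blank's centre lies when it is seated in the dip against the red end stop: y = 129 mm, z = 104 mm in the gutter's frame. The stop's face is 36 mm further along (y = 165 mm), 15 mm thick, its top at z = 111 mm. Once past the crest the blank rolls here by itself.
- blank: Teal polished resin cylinder (slippery) with oak streaks, loose, 72 mm diameter, 84 mm long, 0.27 to 0.53 kg, lying across the gutter. Origin at its centre; x is its axis (y and z turn as it rolls). Starts against the low lip (centre at y = -146, z = 84 mm in the gutter's frame) and rolls back there if let go before the crest.
- walnut_blank: Dark brown wooden cylinder standing beside the gutter, 50 mm diameter, 75 mm high; origin under its centre. Leave alone.
- post_cap: Pale turned wooden post cap standing beside the gutter, 48 mm diameter, 53 mm high; origin under its centre. Leave alone.
- resin_cup: White mixing cup, 84 mm diameter, 85 mm high; origin under its centre. Leave alone.
- mallet: Hammer with a pale wooden handle and steel head, about 250 mm long, lying on the bench; origin under its middle. Leave alone.
- brush: Brush with a red handle, about 200 mm long, lying on the bench; origin under its middle. Leave alone.
- hardener: Clear jar with a blue cap, 60 mm diameter, 100 mm high; origin under its centre. Leave alone.
Mind the look-alikes: they are no part of the job. What is shaped like the blank but green or purple is not meant.

How it is judged:
On the way:
1. the fingers are pushing the blank on the upper half of the slope, and it lies on the gutter's floor (y of blank in the frame of gutter between -0.04 and 0.08 m and z of blank in the frame of ramp below 0.044 m and contact force between the fingers and blank above 0.05 N).
At the end, for the whole second after the job is handed in: The blank lies at rest across the dip, against the red stop (its centre within 8 mm of the seated place along the gutter, 12 mm across, 7 mm in height) (y of blank in the frame of gutter between 0.121 and 0.135 m and x of blank in the frame of gutter between -0.012 and 0.012 m and z of blank in the frame of gutter between 0.097 and 0.11 m and angle between the x axis of blank and the x axis of gutter, either way round below 0.2 rad and linear speed of blank below 0.02 m/s and angular speed of blank below 0.5 rad/s); the robot touches nothing.
It fails at once if the blank is lifted more than 10 mm off the gutter's floor or leaves the gutter (z of blank in the frame of ramp above 0.046 m or x of blank in the frame of gutter above 0.03 m or x of blank in the frame of gutter below -0.03 m).
It fails at once if another thing on the bench is moved more than 25 mm (distance of any of walnut_blank, post_cap, resin_cup, mallet, brush, hardener from where it was at the start of the episode above 0.025 m).
It fails at once if the arm or the gripper's body presses on the blank (contact force between the arm and blank above 3 N).
It also fails if it takes over 40 s, if anything falls off the work surface, if the arm or the gripper's body presses on something with over 40 N, if the wrist force passes 120 N, or if a joint passes its speed limit or range.

## Working session

There is one attempt and no reset: what is moved stays moved. The work goes in short steps, each a Python script; the robot and the scene stay as the last script left them, time stands still between calls to the robot, and variables do not carry over. Pictures are saved under pics/ and viewed, and the job is handed in when it is done.

```bash
ls; mkdir -p pics; python3 - <<'E'
from plant import robot, claw, snapshot, recognise, landmark_of
import cv2, numpy as np
for n in ["scene","top"]:
    s=snapshot(n); cv2.imwrite(f"pics/{n}1.png",s["frame"][:,:,::-1])
    np.savez(f"{n}1.npz",K=s["K"],R=s["R"],t=s["t"])
    for th in ["gutter","ramp","seat","blank","walnut_blank","post_cap","resin_cup","mallet","brush","hardener"]:
        print(n,th,[(np.round(d["at"],1).tolist(),round(d["confidence"],2)) for d in landmark_of(s,th)][:4])
print(robot.get_obs())
E
```

```text
pics
scene gutter []
scene ramp []
scene seat []
scene blank []
scene walnut_blank []
scene post_cap []
scene resin_cup []
scene mallet []
scene brush []
scene hardener []
top gutter [([199.0, 263.9], 0.56)]
top ramp [([189.3, 314.6], 0.65), ([205.5, 219.4], 0.19)]
top seat [([206.1, 218.1], 0.77), ([155.2, 287.4], 0.45)]
top blank [([139.5, 343.2], 0.98), ([196.3, 410.3], 0.73), ([222.9, 356.1], 0.67), ([267.4, 331.3], 0.6)]
top walnut_blank [([160.0, 247.1], 0.5)]
top post_cap [([157.0, 287.5], 0.52)]
top resin_cup [([214.8, 156.6], 0.68)]
top mallet [([195.4, 412.4], 0.57)]
top brush [([240.4, 105.0], 0.79), ([197.3, 411.3], 0.35)]
top hardener [([174.0, 146.5], 0.97)]
{'time': 1.1, 'joint_positions': array([ 1.13431238e+00,  9.10817803e-02,  1.23070000e+00, -1.32158584e-05,
        1.81980852e+00, -5.67011727e-02]), 'qd': array([-0.00184398,  0.0002943 , -0.00140627, -0.00087472,  0.00065155,
        0.00040898]), 'tau': array([-6.17405858e-04, -4.58463979e+01, -4.18119442e+01,  8.69154997e-05,
        3.24255534e-04, -5.59477030e-06]), 'position': array([0.2224415 , 0.55725294, 0.23128613]), 'eef_rot': array([ 1.88753834e-01,  9.82024435e-01, -4.22159107e-07,  6.49761929e-06]), 'contact_force': array([ 0.5697836 , -0.59925993, -0.18067558]), 'moment': array([-0.01468697, -0.01351761,  0.01636544]), 'opening': 0.08526890363839018}
```

View pics/top1.png

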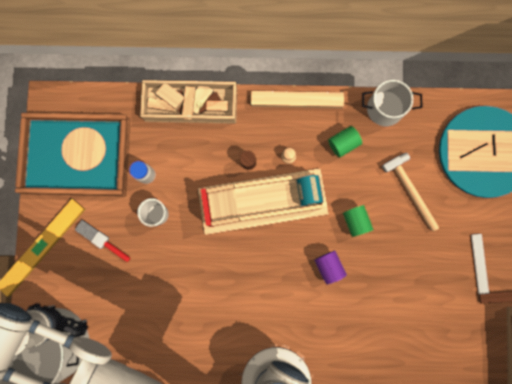

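View pics/scene1.png

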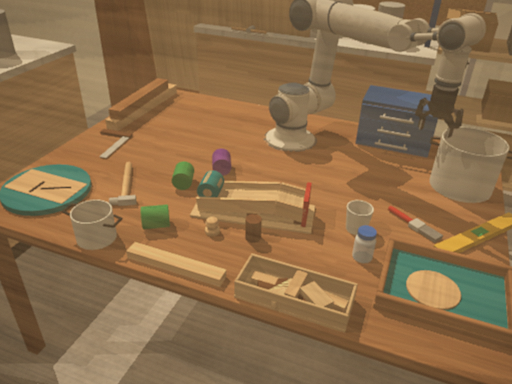

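```bash
python3 - <<'E'
import numpy as np
for n in ["top1","scene1"]:
    d=np.load(n+".npz"); print(d["K"],d["R"],d["t"], -d["R"].T@d["t"])
E
python3 -c "
import cv2
a=cv2.imread('pics/top1.png')[110:290,180:440]
cv2.imwrite('pics/top1z.png',cv2.resize(a,None,fx=3,fy=3,interpolation=cv2.INTER_CUBIC))"
```

```text
[[461.57493507   0.         261.11979484]
 [  0.         461.57493507 199.81436403]
 [  0.           0.           1.        ]] [[ 0.02333895 -0.99963763 -0.01341288]
 [-0.99427007 -0.02180948 -0.10464881]
 [ 0.10431837  0.01577842 -0.99441879]] [0.04363    0.56490613 1.43242102] [0.41122316 0.03333317 1.48412833]
[[457.64772477   0.         253.9321262 ]
 [  0.         457.64772477 193.01399726]
 [  0.           0.           1.        ]] [[-0.37142011  0.92814318  0.02444056]
 [ 0.51163411  0.2265678  -0.82879284]
 [-0.77477586 -0.29532571 -0.55902155]] [ 0.15580525 -0.23826327  1.99358308] [1.72435286 0.49812953 0.91317704]
```

View pics/top1z.png

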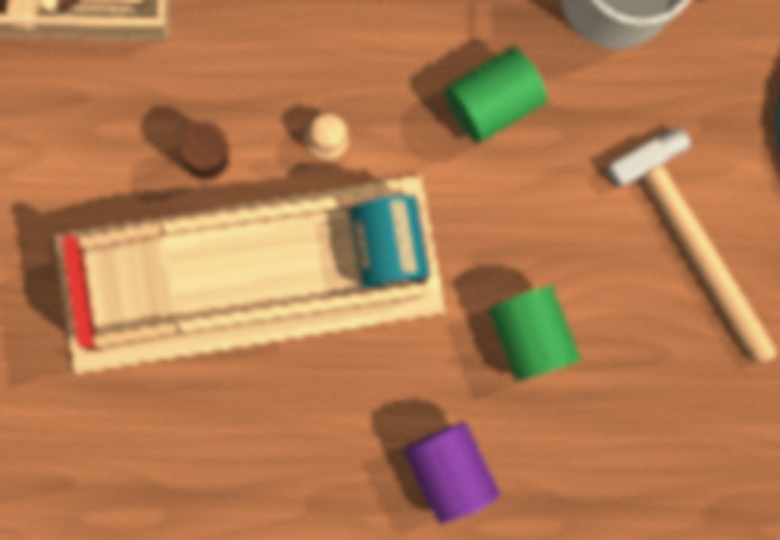

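```bash
python3 -c "
import cv2
a=cv2.imread('pics/scene1.png')[140:260,170:340]
cv2.imwrite('pics/scene1z.png',cv2.resize(a,None,fx=4.5,fy=4.5,interpolation=cv2.INTER_CUBIC))"
```

```text
(no output)
```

View pics/scene1z.png

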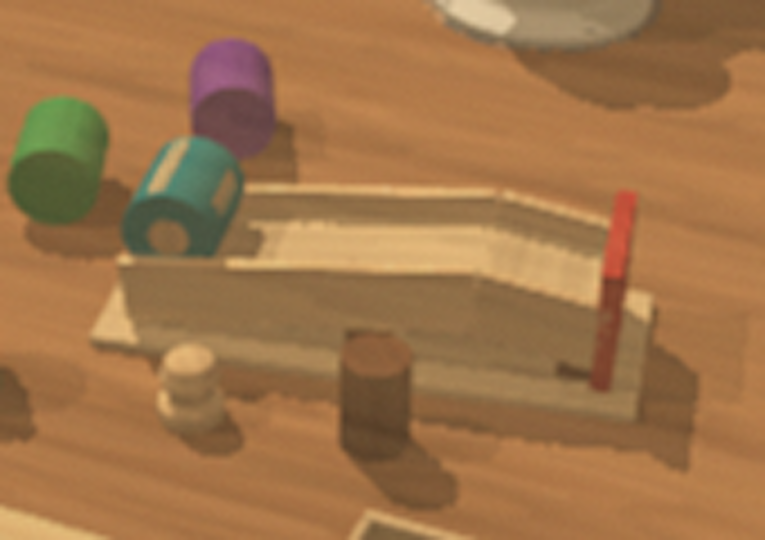

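```bash
cat > geo.py <<'E'
import numpy as np
def proj(n,X):
    d=np.load(n+".npz"); c=np.asarray(X)@d["R"].T+d["t"]; p=c@d["K"].T
    return p[:,:2]/p[:,2:]
def G(p,X):
    c,s=np.cos(p[2]),np.sin(p[2]); X=np.asarray(X,float)
    return np.c_[p[0]+c*X[:,0]-s*X[:,1], p[1]+s*X[:,0]+c*X[:,1], X[:,2]]
E
python3 - <<'E'
import numpy as np; from geo import *; from scipy.optimize import least_squares
T=[((.075,-.2,None),(421,178)),((-.075,-.2,None),(443,312)),((-.075,.2,None),(75,371)),
 ((None,.165,.111),(78,236)),((None,.18,.111),(64,238)),((-1,.165,.111),(92,348)),((-1,.18,.111),(77,349)),((0,-.146,.084+.03),(392,238))]
S=[((.075,-.2,None),(92,335)),((.075,.2,None),(638,403)),((-.075,.2,None),(653,294)),
 ((None,.165,.111),(608,278)),((None,.18,.111),(625,275)),((-1,.165,.111),(620,192)),((-1,.18,.111),(636,194))]
def mk(L,q):
    zb,w=q; out=[]
    for X,_ in L:
        x,y,z=X
        if x is None:x=w
        if x==-1:x=-w
        if z is None:z=zb
        out.append((x,y,z))
    return out
tp=np.array([p for _,p in T])/3.+[180,110]; sp=np.array([p for _,p in S])/4.5+[170,140]
f=lambda q: np.r_[(proj("top1",G(q,mk(T,q[3:])))-tp)[:-1].ravel(), (proj("scene1",G(q,mk(S,q[3:])))-sp).ravel()]
r=least_squares(f,[.4,.03,.14,.015,.056],loss="soft_l1"); print(r.x.round(4)); print(r.fun.reshape(-1,2).round(1))
q=r.x; np.save("gut.npy",q[:3])
print("blank nominal", proj("top1",G(q,[(0,-.146,.084)])), "seat",G(q,[(0,.129,.104)]),"start",G(q,[(0,-.146,.084)]))
E
```

```text
[0.5608 0.054  0.1843 0.0078 0.0563]
[[-1.1 -0.6]
 [-0.3  0.4]
 [-1.1  0.9]
 [-1.7 -0.2]
 [-1.9 -0.1]
 [-0.8 -0.6]
 [-0.7 -0.1]
 [-1.2 -0.3]
 [-1.2  1.7]
 [-0.4 -0.8]
 [-2.1 -2. ]
 [-1.1 -0.7]
 [-1.1 -2. ]
 [-0.1 -1.9]]
blank nominal [[308.85812064 191.25643977]] seat [[0.53716297 0.18082564 0.104     ]] start [[ 0.58755421 -0.08951808  0.084     ]]
```

```bash
cat >> geo.py <<'E'
from scipy.spatial.transform import Rotation as Rr
q=np.load("gut.npy")
th=q[2]; c,s=np.cos(th),np.sin(th)
quat=Rr.from_matrix(np.array([[-s,c,0],[c,s,0],[0,0,-1]]).T).as_quat()
def W(y,z,x=0): return G(q,[(x,y,z)])[0]
def ztcp(yc): return .045+np.tan(np.radians(7))*(yc+.17)+.036/np.cos(np.radians(7))-.014
E
python3 - <<'E'
from geo import *
from plant import robot, claw, snapshot
import cv2
claw.move_gripper(0.04)
print(robot.inverse_kinematics(W(-.225,.2),quat))
robot.move_pose(W(-.225,.2),quat)
robot.move_l(W(-.225,.071))
o=robot.get_obs();print(o["time"],o["position"],o["opening"],o["contact_force"],o["joint_positions"])
for n in ["scene","wrist"]:
    f=snapshot(n)["frame"][:,:,::-1]
    if n=="scene": f=cv2.resize(f[120:270,150:350],None,fx=4,fy=4,interpolation=2)
    cv2.imwrite(f"pics/{n}2.png",f)
E
```

```text
[-3.25312770e-01  1.54259447e-01  1.21770866e+00 -4.44089210e-16
  1.76962455e+00 -5.09594898e-01]
5.4917 [ 0.60272036 -0.16737199  0.07240241] 0.04001946848393297 [-0.50716352  0.81444434 -0.5020902 ] [-3.25245746e-01  1.83229860e-01  1.41190168e+00 -8.18947615e-06
  1.54429926e+00 -5.09579160e-01]
```

View pics/scene2.png

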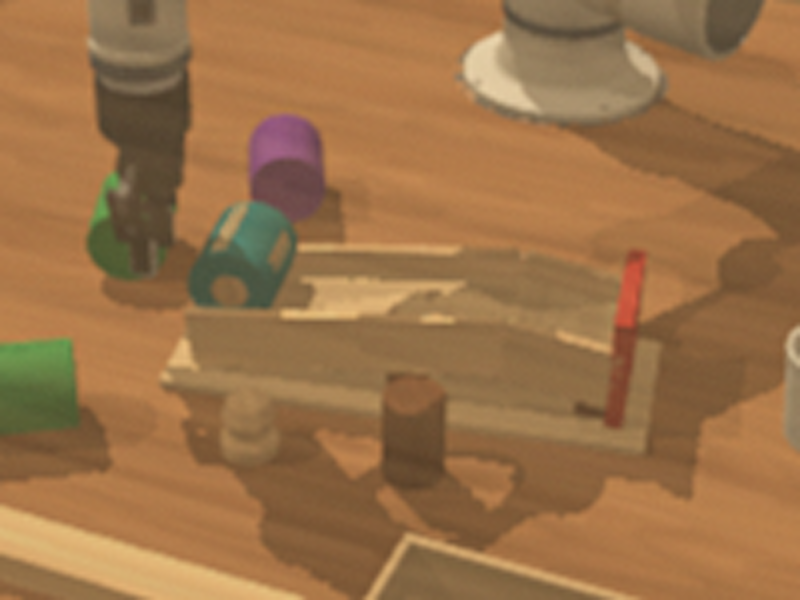

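View pics/wrist2.png

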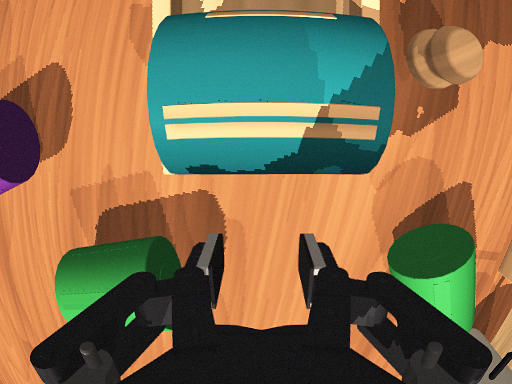

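```bash
python3 - <<'E'
from geo import *
from plant import robot, claw, snapshot
import cv2
X=.002
def go(yc,v):
    robot.move_l(W(yc-.047,ztcp(yc),X),max_speed=v)
    o=robot.get_obs();print(yc,round(o["time"],2),o["position"].round(4),o["contact_force"].round(2))
go(-.155,.05)
go(-.10,.04)
go(0.0,.05)
f=snapshot("wrist")["frame"][:,:,::-1];cv2.imwrite("pics/wrist3.png",f)
f=snapshot("scene")["frame"][:,:,::-1];cv2.imwrite("pics/scene3.png",cv2.resize(f[120:270,150:350],None,fx=4,fy=4,interpolation=2))
E
```

```text
-0.155 6.21 [ 0.5998 -0.144   0.0692] [-0.15 -0.41  0.25]
-0.1 7.74 [ 0.5896 -0.0902  0.0757] [ 0.94 -0.28  0.43]
0.0 9.91 [0.5714 0.008  0.088 ] [0.29 0.17 0.23]
```

View pics/wrist3.png

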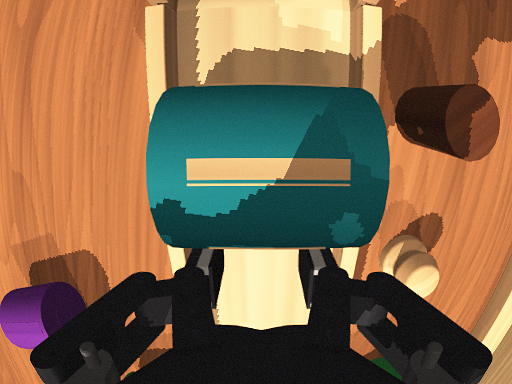

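View pics/scene3.png

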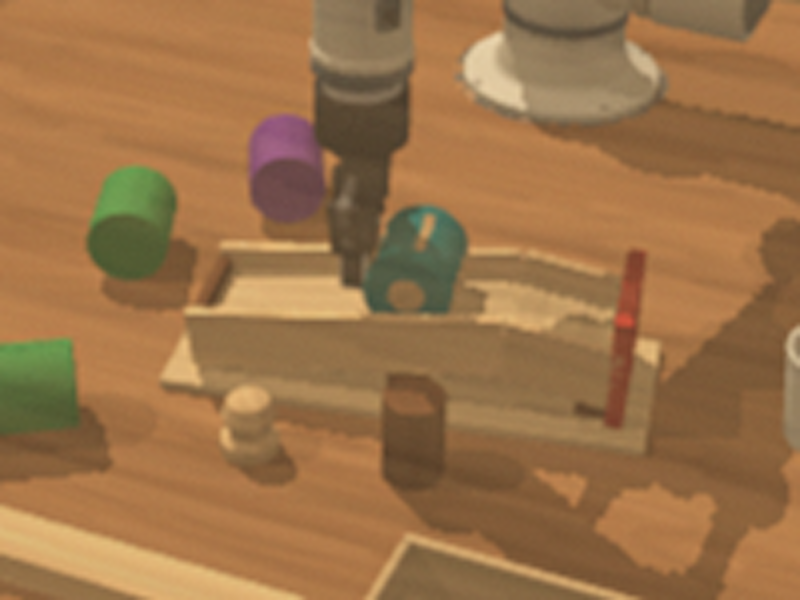

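The blank sits square on the floor ahead of both fingers (wrist view, rows 85-247, cols 148-388). I'll keep pushing over the crest.

```bash
python3 - <<'E'
from geo import *
from plant import robot, claw, snapshot
import cv2
X=.002
def go(yc,v,z=None):
    robot.move_l(W(yc-.047,z or ztcp(yc),X),max_speed=v)
    o=robot.get_obs();print(yc,round(o["time"],2),o["position"].round(4),o["contact_force"].round(2))
go(0.072,.04)
go(0.098,.03,.098)
robot.dwell(1)
f=snapshot("wrist")["frame"][:,:,::-1];cv2.imwrite("pics/wrist4.png",f)
f=snapshot("scene")["frame"][:,:,::-1];cv2.imwrite("pics/scene4.png",cv2.resize(f[120:270,150:350],None,fx=4,fy=4,interpolation=2))
E
```

```text
0.072 11.97 [0.5582 0.0789 0.0969] [-0.02 -0.5  -0.25]
0.098 12.99 [0.5534 0.1044 0.098 ] [-0.36 -0.6  -0.8 ]
```

View pics/wrist4.png

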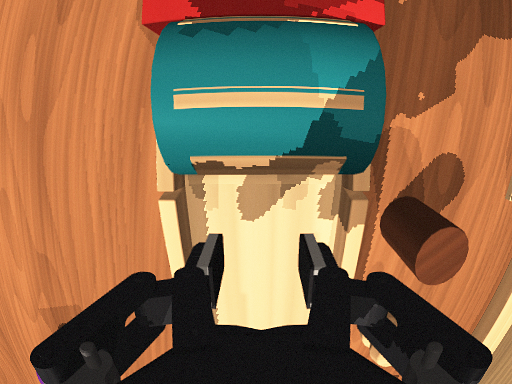

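View pics/scene4.png

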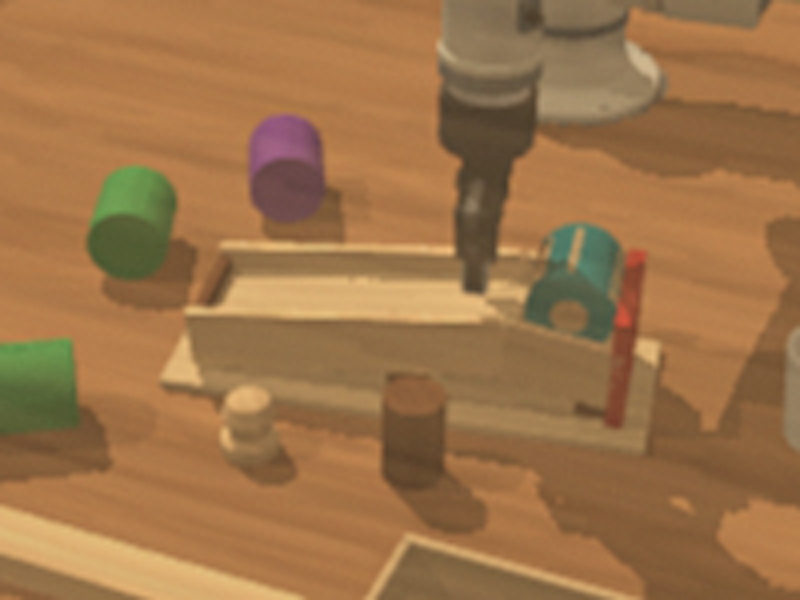

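The blank lies square against the red stop (wrist view, rows 20-175, touching the red at row ~20), and the fingers are clear of it. Next I'll retreat upward, check that it is at rest, and hand in.

```bash
python3 - <<'E'
from geo import *
from plant import robot, claw, snapshot, landmark_of
import cv2
robot.move_l(W(.045,.11,.002)); robot.move_l(W(.03,.24,.002))
A=[]
for i in range(2):
    robot.dwell(.5); s=snapshot("scene"); A.append(s["frame"].astype(int))
    print([(np.round(d["at"],1).tolist(),round(d["confidence"],2)) for d in landmark_of(s,"blank")][:4])
print("expected",proj("scene1",[W(.129,.104)])[0][::-1], "maxdiff",np.abs(A[1]-A[0])[150:230,270:320].max())
f=s["frame"][:,:,::-1];cv2.imwrite("pics/scene5.png",cv2.resize(f[120:270,150:350],None,fx=4,fy=4,interpolation=2))
cv2.imwrite("pics/wrist5.png",snapshot("wrist")["frame"][:,:,::-1])
o=robot.get_obs();print(o["time"],o["position"])
E
```

```text
[]
[]
expected [190.31107394 293.47775531] maxdiff 5
16.6167 [0.55727963 0.08386306 0.24001824]
```

View pics/scene5.png

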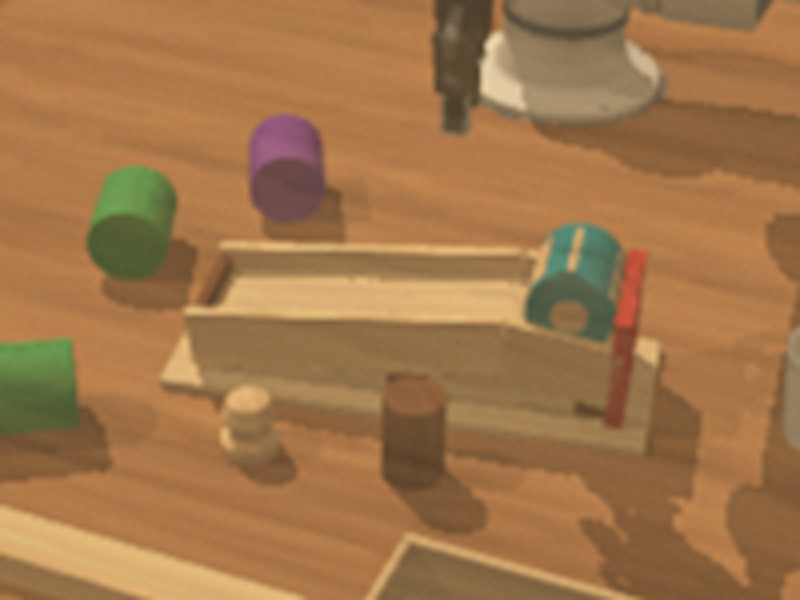

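View pics/wrist5.png

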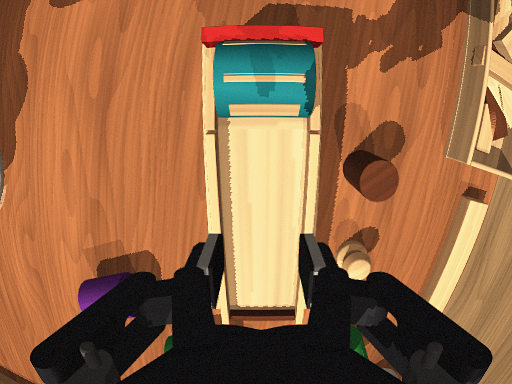

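The blank is seated square against the red stop and has not moved between frames. In the scene crop it sits at about (574, 282), which is pixel (293.5, 190.5); I predicted (293.5, 190.3).

```bash
python3 -c "
from plant import robot
robot.job_done()"
```

```text
the job is handed in; nothing more can be done
```

The teal blank is up the gutter, over the crest and resting in the dip against the red end stop. I handed the job in at about 17 s on the robot's clock.

**What I did:** I located the gutter from the top and scene pictures. With the fingers half open (40 mm apart) and pointing down behind the blank, I pushed it slowly up the slope with two contact points. It rolled the last stretch into the dip by itself. I then drew the fingers back and raised them clear.

**What the last checks showed:**
- **Position:** the blank lies square across the gutter against the stop, less than 1 pixel from where I predicted the seated place in the scene picture. I read its centre there by eye.
- **At rest:** two pictures about half a second apart showed no movement.
- **Other things:** the walnut blank, the post cap and the look-alikes in view had not visibly moved. The final pictures did not cover the mallet, brush, cup and hardener in full, but the arm did not work near them.

**What was weak or disagreed:**
- **Network:** it found nothing in any scene picture, so the final check is by eye and calibration.
- **Gutter fit:** it left errors of up to about 2 pixels, a few millimetres.
- **Push force:** the readings stayed under about 1 N, near the sensor's noise. That the fingers were pushing on the upper slope shows in the pictures more than in the force readings.

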